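Show the labelled end of a glass plate to the label reader

ROBOT

A 7-joint arm with a two-finger parallel gripper is mounted at the origin on the work surface. World frame = base frame: x ahead of the robot, y to its left, z up, the work surface at z = 0. Lengths are in m, angles in rad, forces in N, time in s.
With the tool pointing down it reaches from about 0.425 to 0.925 m from the base axis. Payload 6.8 kg.
Tool frame: the origin (TCP) lies midway between the tips of the shut fingers; the grasp point (between the pads) lies 19 mm behind it (bot.grasp_offset is the distance from the TCP to the grasp point, in m); z points along the fingers, x is the direction in which the jaws open and shut, and the axes are right-handed (so a half turn about z gives the same grasp; the last joint's range is limited). The gripper opens to 85 mm and grips with 20 to 120 N. Pads are 22 mm wide; open, the fingers measure 114 mm over their backs; the gripper's body (76 mm by 85 mm) begins 54 mm behind the grasp point. The pads swing forward as they close: fully open they stand 13 mm farther back than shut.
Start: joints at [-1.325, 0.477, 0.022, 1.555, -0.011, 1.109, -0.083], TCP at [0.234, 0.633, 0.231] pointing down, gripper open.
Joint ranges: [-2.96, 2.96], [-0.34, 2.1], [-1.41, 1.46], [0.24, 2.44], [-1.37, 4.51], [0.17, 1.92], [-2.96, 2.96]. Speed limits (rad/s): [2.39, 2.39, 3.14, 3.14, 3.14, 3.14, 3.14].

INTERFACE

Orientations are given as a unit quaternion [w, x, y, z].
In Python, from station import bot, imaging gives the robot as it stands. The module is installed in compiled form; this text tells all that it offers.
- The arm moves only by the tool apply_moves, never from a script. Its argument "increments" is a list of rows, each a list of 7 numbers: the shift along the tool's x, y, z in mm, then the turn, a rotation vector about the tool's x, y, z in degrees, then the closure, from -1 (fully open) to 1 (shut). In form: [[dx, dy, dz, rx, ry, rz, grip], ...]. A call has exactly 8 rows; each row shifts and turns the pose as measured when the row begins, along the tool's axes as they then stand; what a row does not reach is not made up. A row lasts 1/8 s, in which the tool goes at most 62.5 mm and 10.7 degrees, less where a joint would pass 70% of its speed; a pose out of reach is approached as far as the arm can. A call with a gripper value outside its range is refused whole. The fingers move at their own pace and stop on an object; "grip_force" is the grip in N (left out, the last holds). Time passes only in rows, so rows that do not move let the fingers close, or fill a call up. It gives the time, the measured TCP pose, the force and the opening at its end, in the units of the state.
- bot.get_obs(): the state, without advancing time (a new reading comes with each control period).
- imaging.read_camera(name): name is "scene" or "top" or "wrist"; returns the picture (420x560x3 uint8, red, green, blue); there is no depth.
- imaging.get_calibration(name): a dict with "K" (3x3 intrinsics, pixels), "k1" (the pictures are not rectified: a ray, as slopes to the right and down, at radius r is drawn at 1 + k1 r^2 times it, then the intrinsics apply), "extrinsics" (4x4, takes a point from camera to world coordinates). Camera axes: x right, y down, z forward; pixel columns grow to the right and rows downward; lengths in m; the calibration is good to about 2 mm. A picture is of the moment at which its call begins: read the wrist's pose just before it. get_calibration takes no time and is no camera call; for the wrist camera it gives the pose at the moment of the call.
- bot.hand_in(): hands the job in, once; it reports no verdict.
The state is a dict: "t": time; "q": joint angles; "joint_vel": joint speeds; "joint_torque": joint torques, N m; "eef_pos": TCP position; "tool_rot": TCP orientation; "contact_force": force on the tool from outside, world axes, zero at the start; "torque": the same for the moment, N m; "gripper_width": opening from 0.0 (shut) to 1.0 (fully open).
Only numpy, scipy, OpenCV 4.12 (cv2) and the standard library are available. Lean on these libraries where they do the work, as an engineer would, in place of code of your own. Each camera call takes 0.05 s, during which the arm holds its last target.

TASK

Take the steel weight off the glass plate and park it on its narrow raised rest, lengthwise along the ledge and let go. Then pick up the plate, find its frosted label end by the small cut corner, and present that end to the label reader: label side still up, level and straight in from the reader's robot side, the frosted end centred under the window, about midway between base and window and touching neither the reader nor anything else but the gripper. Finish while holding the plate there; do not drop it or tip it steeply, and leave the other things on the bench where they are.

Things in the scene. Friction and masses are not known exactly. Their poses are not given: they have to be found in the camera images.
- plate: glass plate 110 (x) x 40 (y) x 6 mm thick (z), about 65 g, lying flat on the stand with the weight across its middle, its label side up (+z). Origin at the centre of its underside. Its +x end is the frosted, slightly whiter label end (the last 30 mm); there the +x,+y corner is cut out by a 12 x 12 mm square notch, the only one of the four corners. The clear -x end is for holding: grip it across its 40 mm width. The plate's yaw can be anything.
- label (a point): centre of the frosted label area, on the plate's upper face, 40 mm from the plate's centre along its +x, 6 mm above its underside; axes as the plate's.
- weight: plain steel weight, about 0.22 kg: a bar 60 (x) x 24 (y) x 12 mm high with an upright grip fin on top, 40 (x) x 10 (y) mm, reaching 44 mm above the underside. Origin at the centre of the underside. Grip the fin across its 10 mm. At the start it lies loose across the middle of the plate, its x roughly along the plate's y.
- stand: grey plastic stand the plate lies on, bolted down: foot 70 x 60 x 8 mm, above it a block 70 (x) x 24 (y) mm with its flat top 50 mm above the bench. The plate overhangs it by 8 mm at each side and about 20 mm at each end. Origin at the centre of the underside, x along it.
- rest: aluminium rest for the weight, bolted down: foot 90 x 75 x 10 mm and an upright ledge 80 (x) x 16 (y) mm whose flat top is 70 mm above the bench. Origin at the centre of the underside; x along the ledge.
- reader: grey label reader, bolted down: a small bridge, 100 mm wide (y), open at the front and back. Base 60 (x) x 100 (y) x 12 mm; two side walls 50 mm long (x), 10 mm thick, 76 mm apart; a clear window on top, 50 x 76 mm, underside 90 mm and top 97 mm above the bench, with a little camera above it (to 126 mm). Origin at the centre of the underside; +x is the way the plate goes in, away from the robot's side.
- window (a point): middle of the reader's opening: above its centre, 51 mm above the bench, midway between base and window; axes as the reader's. The label belongs here.
- marker: marker pen, 124 x 13 x 12 mm, lying; origin centre of underside, x along it. Leave alone.
- dish: closed shallow clear dish, 58 mm across, 15 mm high; origin centre of underside. Leave alone.
- tube_rack: orange tube rack, about 85 x 225 x 60 mm high with its tubes; origin centre of underside, y along it. Leave alone.
- rack_lid: flat red lid of a rack, 85 x 125 x 16 mm; origin centre of underside. Leave alone.
- pipette: grey and white pipette lying on the bench, about 260 mm long along its x, 28 to 32 mm high; origin centre of underside. Leave alone.
- jar: glass jar with a metal cap, 80 mm across, 110 mm high; origin centre of underside. Leave alone.
- beaker: small glass beaker, 64 mm across, 75 mm high; origin centre of underside. Leave alone.
Mind the look-alikes: they are no part of the job. Several things have the shape of the plate; the one meant has the colours described above.

How it is judged:
On the way:
1. the weight lies on the rest's ledge, lengthwise, let go (x of weight in the frame of rest between -0.02 and 0.02 m and y of weight in the frame of rest between -0.01 and 0.01 m and z of weight in the frame of rest between 0.064 and 0.077 m and angle between weight's own z axis and vertical below 0.12 rad and angle between the x axis of weight and the x axis of rest, either way round below 0.25 rad and contact force between weight and the fingers below 0.1 N and linear speed of weight below 0.02 m/s and contact force between weight and rest above 0.5 N), for 0.3 s.
At the end, for the whole second after the job is handed in: Weight free on the ledge (20 mm along, 10 mm across, 0.25 rad); plate held still, label up, label centre within 13 mm along, 14 mm across, 22 mm in height of the opening's middle, entered from the robot's side, straight to 0.2 rad, level to 0.15 rad, touching only the gripper (all of step 1 and x of label in the frame of window between -0.013 and 0.013 m and y of label in the frame of window between -0.014 and 0.014 m and z of label in the frame of window between -0.022 and 0.022 m and x of plate in the frame of reader below -0.02 m and angle between the x axis of plate and the x axis of reader, either way round below 0.2 rad and angle between plate's own z axis and vertical below 0.15 rad and linear speed of plate below 0.02 m/s and contact force between plate and the fingers above 2 N and contact force between plate and reader below 0.2 N and contact force between plate and stand below 0.2 N and contact force between plate and weight below 0.2 N); the arm keeps its last pose, push and grip.
It fails at once if the plate is dropped to the bench (height (world z) of plate below 0.02 m).
It fails at once if the plate is tipped steeply (over 0.7 rad) (angle between plate's own z axis and vertical above 0.7 rad).
It fails at once if the weight is dropped to the bench (height (world z) of weight below 0.025 m).
It fails at once if another thing on the bench is moved by more than 20 mm (distance of any of marker, dish, tube_rack, rack_lid, pipette, jar, beaker from where it was at the start of the episode above 0.02 m).
It also fails if it takes over 64 s, if anything falls off the work surface, if the arm or the gripper's body presses on something with over 40 N, if the wrist force passes 120 N, or if a joint passes its speed limit or range.

## Working session

There is one attempt and no reset: what is moved stays moved. The work goes in short steps, Python scripts to look and compute and a tool call to move; the robot and the scene stay as the last step left them, time stands still between calls to the robot, and variables do not carry over. Pictures are saved under pics/ and viewed, and the job is handed in when it is done.

Besides the shell and the picture viewer there is one more tool, called as name(argument=value, ...) on one line, values as JSON. apply_moves: Moves the arm, as the interface text tells. Its arguments: {"type":"object","properties":{"increments":{"type":"array","items":{"type":"array","items":{"type":"number"}}},"grip_force":{"type":"number"}},"required":["increments"]}

```bash
mkdir -p pics
python3 - <<'E'
from station import bot, imaging
import cv2,numpy as np
print(bot.get_obs())
for n in ["scene","top","wrist"]:
    c=imaging.get_calibration(n); print(n,c)
    im=imaging.read_camera(n)
    cv2.imwrite(f"pics/{n}0.png",cv2.cvtColor(im,cv2.COLOR_RGB2BGR))
E
```

```text
{'t': 0.0, 'q': array([-1.3250851 ,  0.47779638,  0.02234437,  1.55647569, -0.01150093,
        1.10932302, -0.08310221]), 'joint_vel': array([-0.00014115, -0.00180354,  0.00054173,  0.00065464,  0.00071432,
       -0.00090139, -0.00202743]), 'joint_torque': array([ 1.47312508e-04, -5.96462166e+01,  1.60811171e+00, -2.81203687e+01,
        1.24218801e-02,  9.28226887e-03, -2.67759003e-05]), 'eef_pos': array([0.2336768 , 0.63260797, 0.23031809]), 'tool_rot': array([ 5.92064829e-04,  8.20506121e-01,  5.71636972e-01, -7.26357078e-04]), 'contact_force': array([-0.96821049,  0.19567434, -1.42077225]), 'torque': array([0.02057442, 0.05112351, 0.01287996]), 'gripper_width': 0.99929076152285}
scene {'K': array([[440.06386824,   0.        , 275.98764248],
       [  0.        , 440.06386824, 206.87736518],
       [  0.        ,   0.        ,   1.        ]]), 'k1': 0.004781735629398711, 'extrinsics': array([[ 0.41777106,  0.58842976, -0.69225556,  1.45297431],
       [ 0.90852795, -0.26498326,  0.32304926, -0.42011555],
       [ 0.00665566, -0.76389416, -0.64530723,  0.91281733],
       [ 0.   
[... 351 characters left out ...]
99501446e-01, -3.10827908e-02,  5.54255140e-03,
        -1.55801692e-02],
       [ 9.43272160e-04, -2.04865578e-01, -9.78789663e-01,
         1.02190535e+00],
       [ 0.00000000e+00,  0.00000000e+00,  0.00000000e+00,
         1.00000000e+00]])}
wrist {'K': array([[357.69255807,   0.        , 274.36067962],
       [  0.        , 357.69255807, 209.83018024],
       [  0.        ,   0.        ,   1.        ]]), 'k1': -0.06990972109227529, 'extrinsics': array([[ 0.34629777,  0.90037446,  0.26344581,  0.16617697],
       [ 0.93812325, -0.33187842, -0.09890132,  0.65740298],
       [-0.00161625,  0.28139394, -0.95959097,  0.3724539 ],
       [ 0.        ,  0.        ,  0.        ,  1.        ]])}
```

View pics/top0.png

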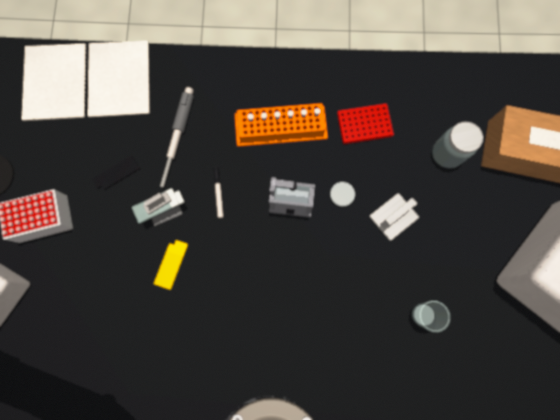

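View pics/scene0.png

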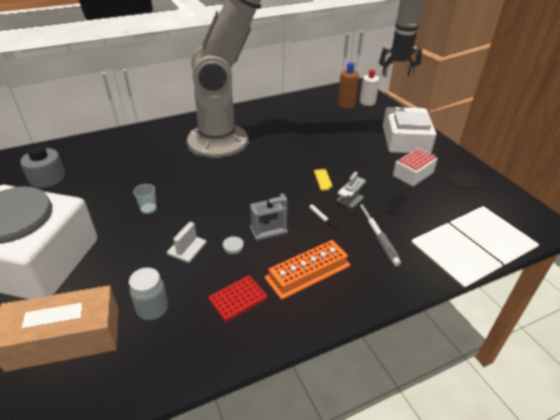

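View pics/wrist0.png

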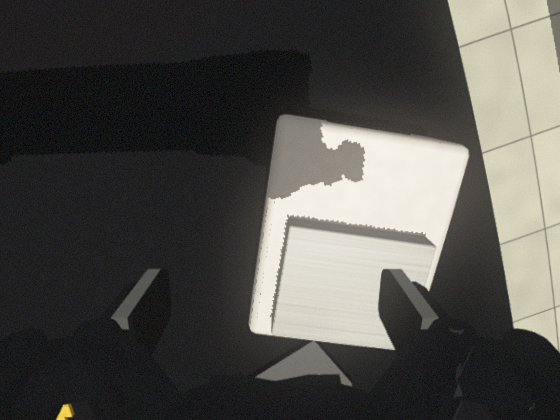

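The top view shows the plate with the weight near (158,206), the reader at (292,197) and the rest at (395,216). The yellow and black plates are decoys. I'll enlarge these areas.

```bash
cat > h.py <<'E'
import numpy as np, cv2
from station import bot, imaging
from scipy.spatial.transform import Rotation as R
def ray(c,u,v):
    K=c["K"]; x=(u-K[0,2])/K[0,0]; y=(v-K[1,2])/K[1,1]
    a,b=x,y
    for _ in range(20):
        s=1+c["k1"]*(a*a+b*b); a,b=x/s,y/s
    T=c["extrinsics"]; return T[:3,3],T[:3,:3]@np.array([a,b,1.])
def at(c,u,v,z):
    o,d=ray(c,u,v); return o+d*(z-o[2])/d[2]
def proj(c,P):
    T=c["extrinsics"]; p=(np.atleast_2d(P)-T[:3,3])@T[:3,:3]
    a=p[:,:2]/p[:,2:]; a=a*(1+c["k1"]*(a**2).sum(1,keepdims=True))
    return a*[c["K"][0,0],c["K"][1,1]]+[c["K"][0,2],c["K"][1,2]]
def toolR(q): return R.from_quat([q[1],q[2],q[3],q[0]])
def pose():
    o=bot.get_obs(); return o["eef_pos"],toolR(o["tool_rot"])
def goto(p,Rt):
    "increment to target in tool axes"
    e,r=pose(); d=r.inv().apply(np.array(p)-e)*1000; w=np.degrees((r.inv()*Rt).as_rotvec())
    return d.round(1),w.round(1)
def down(a,tilt=0):
    "tool pointing down, tool x at world yaw a"
    x=np.array([np.cos(a),np.sin(a),0]); z=np.array([0,0,-1.]); return R.from_matrix(np.c_[x,np.cross(z,x),z])
def save(im,n,crop=None,s=1):
    if crop: u0,v0,u1,v1=crop; im=im[v0:v1,u0:u1]
    cv2.imwrite(n,cv2.cvtColor(cv2.resize(im,None,fx=s,fy=s,interpolation=cv2.INTER_CUBIC),cv2.COLOR_RGB2BGR))
def wbox(cx,cy,yaw,x0,x1,y0,y1,z):
    c,s=np.cos(yaw),np.sin(yaw)
    return np.array([[cx+c*a-s*b,cy+s*a+c*b,z] for a,b in[(x0,y0),(x1,y0),(x1,y1),(x0,y1)]])
E
python3 - <<'E'
from h import *
im=cv2.cvtColor(cv2.imread("pics/top0.png"),cv2.COLOR_BGR2RGB)
save(im,"pics/tA.png",(120,170,200,235),9)
save(im,"pics/tB.png",(255,165,435,250),4)
im=cv2.cvtColor(cv2.imread("pics/scene0.png"),cv2.COLOR_BGR2RGB)
save(im,"pics/sA.png",(320,160,390,220),10)
E
```

```text
(no output)
```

View pics/tA.png

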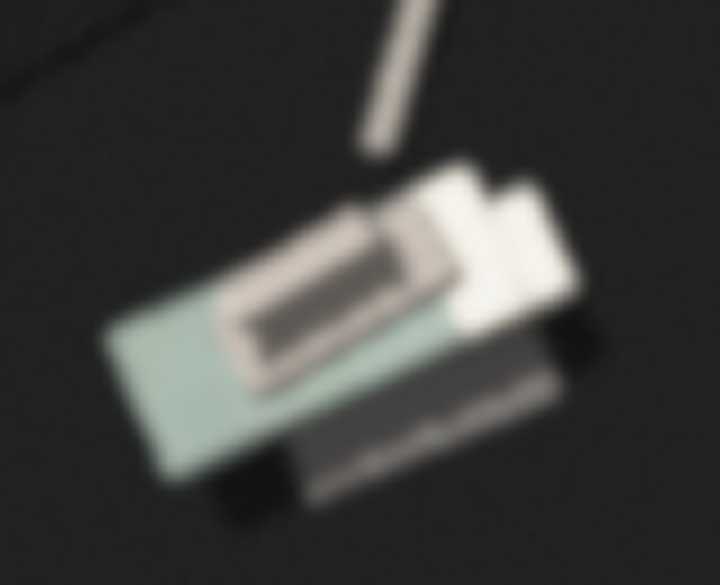

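View pics/tB.png

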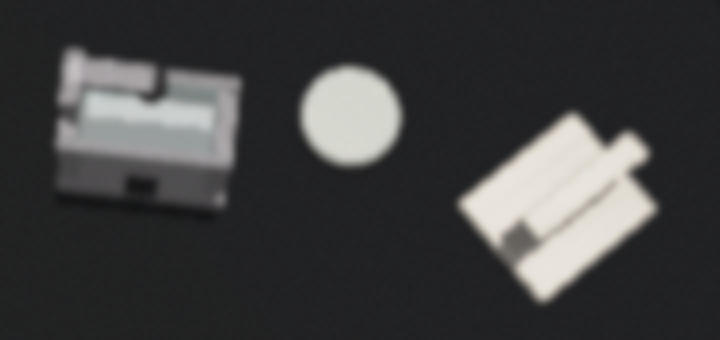

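View pics/sA.png

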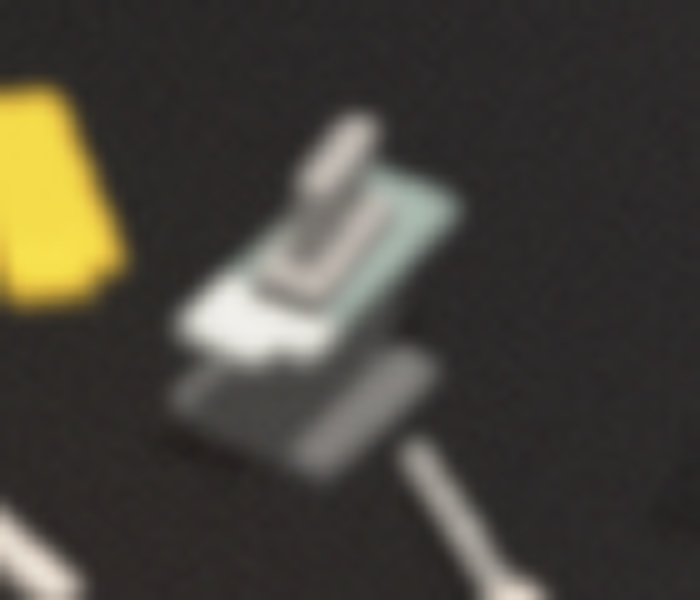

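Run:
```python
from h import *
c=imaging.get_calibration("top")
f=lambda u,v:(120+(u+.5)/9-.5,170+(v+.5)/9-.5)
for p in [(105,335),(168,480),(580,288),(455,330),(465,160),(530,185),(485,195)]:
    print("plate",p,at(c,*f(*p),0.056).round(4))
g=lambda u,v:(255+u/4,165+v/4)
for p in [(573,112),(657,208),(543,303),(460,205)]: print("restfoot",at(c,*g(*p),0.01).round(4))
for p in [(630,130),(650,152),(535,240),(505,225)]: print("ledge",at(c,*g(*p),0.07).round(4))
for p in [(80,90),(212,100),(240,75),(235,165),(57,150)]: print("rd",at(c,*g(*p),0.097).round(4))
for p in [(58,190),(223,207)]: print("rdbase",at(c,*g(*p),0.0).round(4))
e,r=pose();print(e,r.as_matrix().round(3))
w=imaging.get_calibration("wrist")["extrinsics"]
print("cam in tool",r.inv().apply(w[:3,3]-e), (r.inv().as_matrix()@w[:3,:3]).round(3))
```

```text
plate (105, 335) [0.5204 0.3337 0.056 ]
plate (168, 480) [0.4838 0.3142 0.056 ]
plate (580, 288) [0.5363 0.2153 0.056 ]
plate (455, 330) [0.5245 0.246  0.056 ]
plate (465, 160) [0.5689 0.2472 0.056 ]
plate (530, 185) [0.5628 0.2301 0.056 ]
plate (485, 195) [0.5598 0.2413 0.056 ]
restfoot [ 0.5836 -0.2872  0.01  ]
restfoot [ 0.5265 -0.3355  0.01  ]
restfoot [ 0.4675 -0.267   0.01  ]
restfoot [ 0.5245 -0.219   0.01  ]
ledge [ 0.5591 -0.3029  0.07  ]
ledge [ 0.5467 -0.3136  0.07  ]
ledge [ 0.4944 -0.2484  0.07  ]
ledge [ 0.5024 -0.2319  0.07  ]
rd [0.5657 0.0074 0.097 ]
rd [ 0.5623 -0.0656  0.097 ]
rd [ 0.5771 -0.0808  0.097 ]
rd [ 0.5261 -0.0789  0.097 ]
rd [0.5314 0.0189 0.097 ]
rdbase [0.5279 0.0209 0.    ]
rdbase [ 0.5207 -0.0787  0.    ]
[0.23370324 0.6327374  0.23054557] [[ 0.346  0.938 -0.   ]
 [ 0.938 -0.346 -0.001]
 [-0.001  0.    -1.   ]]
cam in tool [-0.00041126 -0.07187224 -0.14204678] [[ 1.     0.     0.   ]
 [-0.     0.96   0.281]
 [-0.    -0.281  0.96 ]]
```

```bash
cat >> h.py <<'E'
def rows(p,Rt,n,g):
    "n equal steps from the current pose to (p,Rt), each in the axes of its own start"
    e,r=pose(); w=(r.inv()*Rt).as_rotvec()
    out=[]
    for i in range(n):
        ri=r*R.from_rotvec(w*i/n)
        out.append([*((ri.inv().apply((np.array(p)-e)/n*1000)).round(0).astype(int).tolist()),*np.degrees(w/n).round(1).tolist(),g])
    print(out)
E
python3 - <<'E'
from h import *
rows([.519,.292,.25],down(np.radians(28)),8,-1)
E
```

```text
[[-28, 48, -2, 0.0, 0.0, 5.2, -1], [-23, 51, -2, 0.0, 0.0, 5.2, -1], [-18, 52, -2, 0.0, 0.0, 5.2, -1], [-14, 54, -2, 0.0, 0.0, 5.2, -1], [-9, 55, -2, 0.0, 0.0, 5.2, -1], [-4, 55, -2, 0.0, 0.0, 5.2, -1], [1, 56, -2, 0.0, 0.0, 5.2, -1], [7, 55, -2, 0.0, 0.0, 5.2, -1]]
```

apply_moves(increments=[[-28, 48, -2, 0, 0, 5.2, -1], [-23, 51, -2, 0, 0, 5.2, -1], [-18, 52, -2, 0, 0, 5.2, -1], [-14, 54, -2, 0, 0, 5.2, -1], [-9, 55, -2, 0, 0, 5.2, -1], [-4, 55, -2, 0, 0, 5.2, -1], [1, 56, -2, 0, 0, 5.2, -1], [7, 55, -2, 0, 0, 5.2, -1]])

```text
t: 1.15
eef_pos: [0.5193, 0.2833, 0.2442]
tool_rot: [0.0, 0.971, 0.237, -0.002]
contact_force: [1.2, 1.0, 0.7]
gripper_width: 0.999
```

Run:
```python
from h import *
import pickle
rows([.519,.292,.25],down(np.radians(28)),1,-1)
c=imaging.get_calibration("wrist")
im=imaging.read_camera("wrist"); pickle.dump((c,im),open("w1.pkl","wb"))
save(im,"pics/w1.png")
```

```text
[[4, -8, -6, -0.0, 0.3, -0.6, -1]]
```

View pics/w1.png

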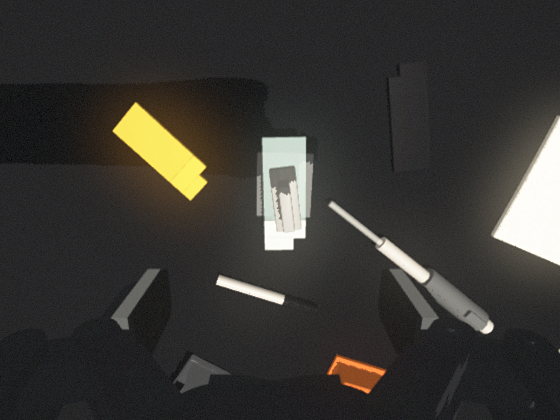

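Run:
```python
from h import *
import pickle
c,im=pickle.load(open("w1.pkl","rb"))
save(im,"pics/w1z.png",(235,125,335,260),4.4)
```

```text
(no output)
```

View pics/w1z.png

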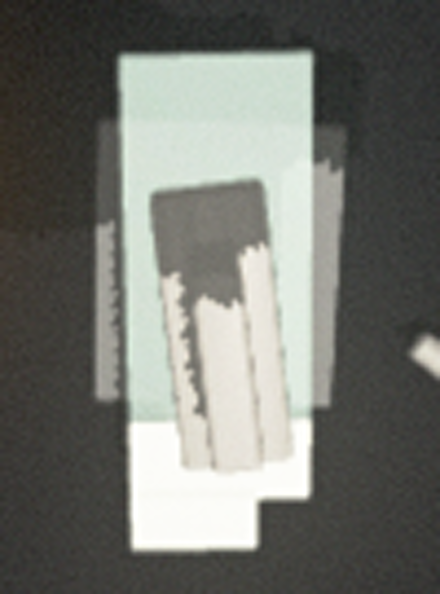

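Run:
```python
from h import *
import pickle
c,im=pickle.load(open("w1.pkl","rb"))
f=lambda u,v:(235+(u+.5)/4.4-.5,125+(v+.5)/4.4-.5)
P={}
for n,z,pts in [("plate",.056,[(118,54),(311,52),(132,550),(310,498),(258,548)]),("bar",.068,[(152,190),(265,178),(184,468),(292,458)]),("fin",.1,[(213,470),(262,465),(196,308),(240,300)])]:
    for p in pts: print(n,at(c,*f(*p),z).round(4))
def model(pc,pyaw,d,wyaw):
    pass
```

```text
plate [0.4873 0.3163 0.056 ]
plate [0.5226 0.3351 0.056 ]
plate [0.5401 0.2192 0.056 ]
plate [0.5697 0.2488 0.056 ]
plate [0.5651 0.2328 0.056 ]
bar [0.5059 0.2962 0.068 ]
bar [0.5251 0.309  0.068 ]
bar [0.5394 0.2459 0.068 ]
bar [0.5589 0.2586 0.068 ]
fin [0.5393 0.2583 0.1   ]
fin [0.5472 0.2635 0.1   ]
fin [0.5214 0.2852 0.1   ]
fin [0.528  0.2904 0.1   ]
```

Run:
```python
from h import *
rows([.5322,.2775,.12],down(np.radians(33.7)),4,-0.4)
```

```text
[[2, 0, 31, 0.1, 0.0, -1.8, -0.4], [2, 0, 31, 0.1, 0.0, -1.8, -0.4], [2, 0, 31, 0.1, 0.0, -1.8, -0.4], [2, 0, 31, 0.1, 0.0, -1.8, -0.4]]
```

apply_moves(increments=[[2, 0, 31, 0.1, 0, -1.8, -0.4], [2, 0, 31, 0.1, 0, -1.8, -0.4], [2, 0, 31, 0.1, 0, -1.8, -0.4], [2, 0, 31, 0.1, 0, -1.8, -0.4], [0, 0, 1, 0, 0, 0, -0.4], [0, 0, 0, 0, 0, 0, -0.4], [0, 0, 0, 0, 0, 0, -0.4], [0, 0, 0, 0, 0, 0, -0.4]])

```text
t: 2.2
eef_pos: [0.5351, 0.2767, 0.1198]
tool_rot: [-0.001, 0.957, 0.29, 0.001]
contact_force: [-0.0, 0.5, 0.4]
gripper_width: 0.702
```

Run:
```python
from h import *
import pickle
rows([.5322,.2775,.073],down(np.radians(33.7)),2,-0.4)
c=imaging.get_calibration("wrist")
im=imaging.read_camera("wrist"); pickle.dump((c,im),open("w2.pkl","wb"))
save(im,"pics/w2.png")
```

```text
[[-1, -1, 23, -0.1, -0.1, -0.0, -0.4], [-1, -1, 23, -0.1, -0.1, -0.0, -0.4]]
```

View pics/w2.png

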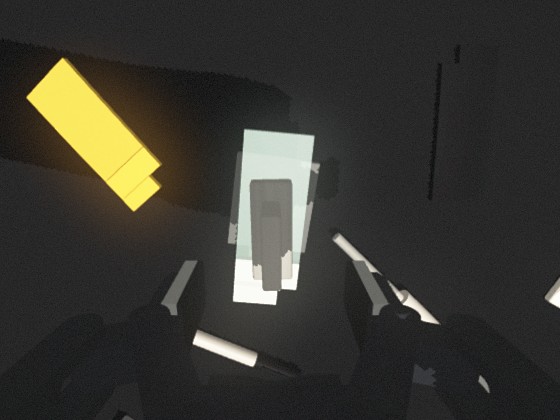

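Run:
```python
from h import *
import pickle
c,im=pickle.load(open("w2.pkl","rb"))
for z,ps in [(.1,[(263,290),(282,290),(263,203),(280,203)]),(.068,[(250,181),(292,180),(253,279),(291,278)]),(.056,[(244,130),(314,137),(233,301),(295,290)])]:
  Q=np.array([at(c,*p,z) for p in ps]); print(Q.round(4).tolist(),Q.mean(0).round(4))
e,r=pose();print(e, np.degrees(r.as_euler('zyx')))
print(r.inv().apply(np.array([at(c,272.5,290,.1),at(c,271.5,203,.1)])-e))
```

```text
[[0.54, 0.2581, 0.1], [0.548, 0.2635, 0.1], [0.515, 0.2963, 0.1], [0.5216, 0.3007, 0.1]] [0.5311 0.2797 0.1   ]
[[0.5061, 0.2951, 0.068], [0.5251, 0.3084, 0.068], [0.5398, 0.2457, 0.068], [0.5584, 0.2589, 0.068]] [0.5324 0.277  0.068 ]
[[0.4881, 0.3155, 0.056], [0.5233, 0.3342, 0.056], [0.5403, 0.2195, 0.056], [0.5694, 0.2485, 0.056]] [0.5303 0.2794 0.056 ]
[0.53514761 0.27671197 0.11983994] [-3.36762603e+01  4.88517679e-02 -1.79835910e+02]
[[-0.00153809  0.01817467  0.01980177]
 [-0.00194459 -0.02745378  0.01988801]]
```

apply_moves(increments=[[-1, -1, 16, -0.1, -0.1, 0, -0.4], [-1, 0, 16, 0, 0, 0, -0.4], [0, 0, 15, 0, 0, 0, -0.4], [0, 0, 0, 0, 0, 0, 0.3], [0, 0, 0, 0, 0, 0, 1], [0, 0, 0, 0, 0, 0, 1], [0, 0, 0, 0, 0, 0, 1], [0, 0, 0, 0, 0, 0, 1]], grip_force=50)

```text
t: 3.25
eef_pos: [0.5325, 0.2764, 0.0694]
tool_rot: [-0.0, 0.957, 0.29, -0.0]
contact_force: [-0.4, 0.3, -2.3]
gripper_width: 0.111
```

Run:
```python
from h import *
o=bot.get_obs();print(o["eef_pos"],o["gripper_width"],o["contact_force"])
save(imaging.read_camera("wrist"),"pics/w3.png")
```

```text
[0.53249275 0.27637698 0.06940443] 0.11136268923870041 [-0.36794414  0.33447087 -2.29842696]
```

View pics/w3.png

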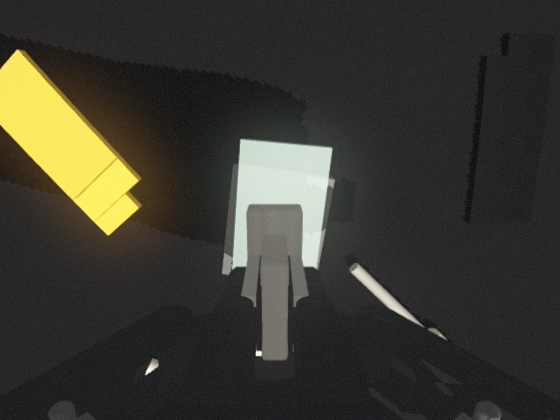

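apply_moves(increments=[[0, 0, -10, 0, 0, 0, 1], [0, 0, -25, 0, 0, 0, 1], [0, 0, -40, 0, 0, 0, 1], [0, 0, -40, 0, 0, 0, 1], [0, 0, -30, 0, 0, 0, 1], [0, 0, -10, 0, 0, 0, 1], [0, 0, 0, 0, 0, 0, 1], [0, 0, 0, 0, 0, 0, 1]])

```text
t: 4.3
eef_pos: [0.5313, 0.2755, 0.2305]
tool_rot: [0.0, 0.957, 0.289, -0.001]
contact_force: [-0.2, -0.2, -2.8]
gripper_width: 0.111
```

Run:
```python
from h import *
save(imaging.read_camera("wrist"),"pics/w4.png")
rows([.565,-.321,.22],down(np.radians(40.7)),15,1)
```

```text
[[-20, 34, 1, -0.0, 0.0, -0.5, 1], [-20, 34, 1, -0.0, 0.0, -0.5, 1], [-21, 34, 1, -0.0, 0.0, -0.5, 1], [-21, 34, 1, -0.0, 0.0, -0.5, 1], [-21, 34, 1, -0.0, 0.0, -0.5, 1], [-22, 33, 1, -0.0, 0.0, -0.5, 1], [-22, 33, 1, -0.0, 0.0, -0.5, 1], [-22, 33, 1, -0.0, 0.0, -0.5, 1], [-22, 33, 1, -0.0, 0.0, -0.5, 1], [-23, 33, 1, -0.0, 0.0, -0.5, 1], [-23, 33, 1, -0.0, 0.0, -0.5, 1], [-23, 32, 1, -0.0, 0.0, -0.5, 1], [-23, 32, 1, -0.0, 0.0, -0.5, 1], [-24, 32, 1, -0.0, 0.0, -0.5, 1], [-24, 32, 1, -0.0, 0.0, -0.5, 1]]
```

View pics/w4.png

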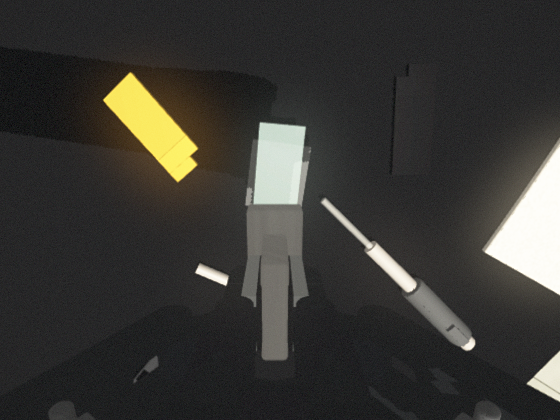

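Weight held (same place in the frame), the plate stayed put on the stand.

apply_moves(increments=[[-10, 17, 0, 0, 0, -0.5, 1], [-20, 34, 1, 0, 0, -0.5, 1], [-21, 34, 1, 0, 0, -0.5, 1], [-21, 34, 1, 0, 0, -0.5, 1], [-21, 34, 1, 0, 0, -0.5, 1], [-22, 33, 1, 0, 0, -0.5, 1], [-22, 33, 1, 0, 0, -0.5, 1], [-22, 33, 1, 0, 0, -0.5, 1]])

```text
t: 5.35
eef_pos: [0.5436, -0.0401, 0.2178]
tool_rot: [0.002, 0.946, 0.324, -0.007]
contact_force: [0.7, 0.2, -1.8]
gripper_width: 0.108
```

apply_moves(increments=[[-22, 33, 1, 0, 0, -0.5, 1], [-23, 33, 1, 0, 0, -0.5, 1], [-23, 33, 1, 0, 0, -0.5, 1], [-23, 32, 0, 0, 0, -0.5, 1], [-23, 32, 0, 0, 0, -0.5, 1], [-24, 32, 0, 0, 0, -0.5, 1], [-24, 32, 0, 0, 0, -0.5, 1], [-24, 32, 0, 0, 0, -0.5, 1]])

```text
t: 6.35
eef_pos: [0.5518, -0.3793, 0.2114]
tool_rot: [-0.001, 0.935, 0.355, -0.014]
contact_force: [1.2, 0.3, -1.9]
gripper_width: 0.108
```

Run:
```python
from h import *
import pickle
rows([.565,-.321,.22],down(np.radians(40.7)),1,1)
c=imaging.get_calibration("wrist")
im=imaging.read_camera("wrist"); pickle.dump((c,im),open("w5.pkl","wb"))
save(im,"pics/w5.png",(100,0,460,300),2.2)
```

```text
[[48, -35, -9, -0.6, 1.4, 0.8, 1]]
```

View pics/w5.png

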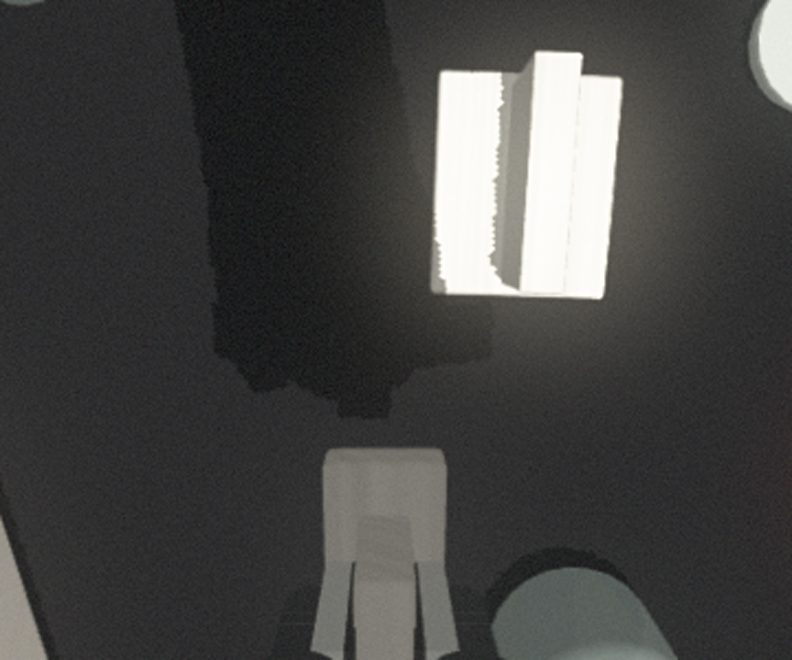

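Run:
```python
from h import *
import pickle
c,im=pickle.load(open("w5.pkl","rb"))
f=lambda u,v:(100+(u+.5)/2.2-.5,(v+.5)/2.2-.5)
for z,ps in [(.07,[(534,52),(582,54),(568,294),(520,291)]),(.01,[(439,71),(622,78),(604,298),(432,292)])]:
  Q=np.array([at(c,*f(*p),z) for p in ps]); d=Q[3]+Q[2]-Q[0]-Q[1]
  print(Q.round(4).tolist(),Q.mean(0).round(4),np.linalg.norm(d)/2,np.degrees(np.arctan2(d[1],d[0])))
e,r=pose();print(e,r.as_euler("zyx",degrees=True),bot.get_obs()["joint_vel"].round(3))
```

```text
[[0.4984, -0.2501, 0.07], [0.5107, -0.2398, 0.07], [0.5627, -0.2995, 0.07], [0.5493, -0.3101, 0.07]] [ 0.5303 -0.2749  0.07  ] 0.07893461412248938 -49.32009952504764
[[0.4728, -0.2651, 0.01], [0.5298, -0.2174, 0.01], [0.587, -0.285, 0.01], [0.5303, -0.3325, 0.01]] [ 0.53  -0.275  0.01 ] 0.08853810620285486 -49.60916407570535
[ 0.54969388 -0.38648431  0.21174068] [-41.20895624  -1.50876869 179.19644226] [-0.032 -0.044  0.028  0.07   0.035 -0.01  -0.101]
```

Run:
```python
from h import *
rows([.5297,-.2743,.15],down(np.radians(40.6)),5,1)
```

```text
[[12, -19, 12, -0.1, 0.3, 0.1, 1], [12, -19, 12, -0.1, 0.3, 0.1, 1], [12, -20, 12, -0.1, 0.3, 0.1, 1], [12, -20, 12, -0.1, 0.3, 0.1, 1], [12, -20, 12, -0.1, 0.3, 0.1, 1]]
```

apply_moves(increments=[[12, -19, 12, -0.1, 0.3, 0.1, 1], [12, -19, 12, -0.1, 0.3, 0.1, 1], [12, -20, 12, -0.1, 0.3, 0.1, 1], [12, -20, 12, -0.1, 0.3, 0.1, 1], [8, -12, 10, -0.1, 0.3, 0.1, 1], [0, 0, 0, 0, 0, 0, 1], [0, 0, 0, 0, 0, 0, 1], [0, 0, 0, 0, 0, 0, 1]])

```text
t: 7.4
eef_pos: [0.5214, -0.2909, 0.1482]
tool_rot: [0.002, 0.94, 0.341, -0.005]
contact_force: [0.3, -0.3, -3.1]
gripper_width: 0.106
```

Run:
```python
from h import *
rows([.5297,-.2743,.10],down(np.radians(40.6)),2,1)
save(imaging.read_camera("wrist"),"pics/w6.png")
```

```text
[[9, -4, 24, 0.0, 0.3, -0.3, 1], [9, -4, 24, 0.0, 0.3, -0.3, 1]]
```

View pics/w6.png

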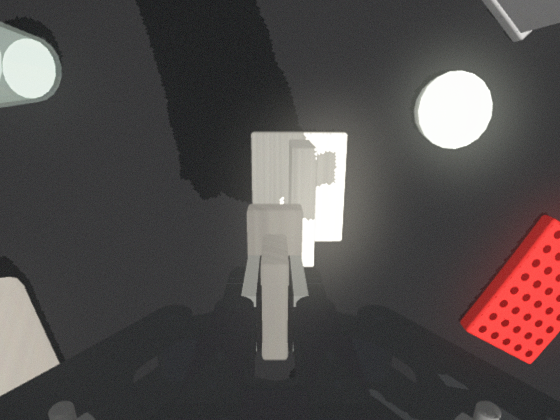

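apply_moves(increments=[[6, -3, 5, 0, 0.3, -0.3, 1], [6, -3, 5, 0, 0.3, -0.3, 1], [5, -2, 10, 0, 0, 0, 1], [0, 0, 10, 0, 0, 0, 1], [0, 0, 10, 0, 0, 0, 1], [0, 0, 0, 0, 0, 0, 1], [0, 0, 0, 0, 0, 0, 1], [0, 0, 0, 0, 0, 0, 1]])

```text
t: 8.45
eef_pos: [0.5299, -0.2734, 0.105]
tool_rot: [0.0, 0.938, 0.346, -0.0]
contact_force: [0.0, 0.2, -2.3]
gripper_width: 0.109
```

Run:
```python
from h import *
import pickle
rows([.5297,-.2743,.0845],down(np.radians(40.6)),2,1)
c=imaging.get_calibration("wrist")
im=imaging.read_camera("wrist"); pickle.dump((c,im),open("w7.pkl","wb"))
save(im,"pics/w7.png",(180,80,380,380),2)
q=imaging.read_camera("scene");save(q,"pics/s7.png",(140,200,240,290),7)
```

```text
[[0, 0, 10, 0.0, 0.0, -0.0, 1], [0, 0, 10, 0.0, 0.0, -0.0, 1]]
```

View pics/w7.png

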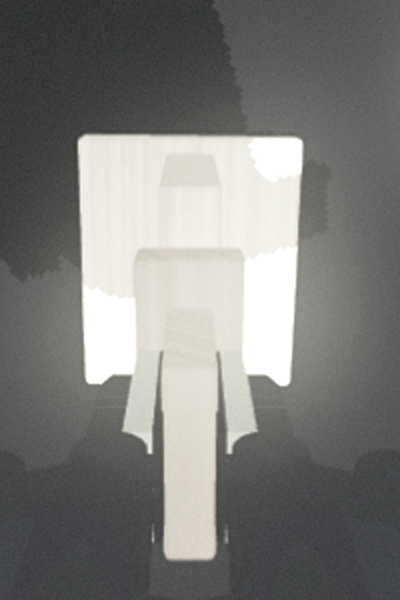

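View pics/s7.png

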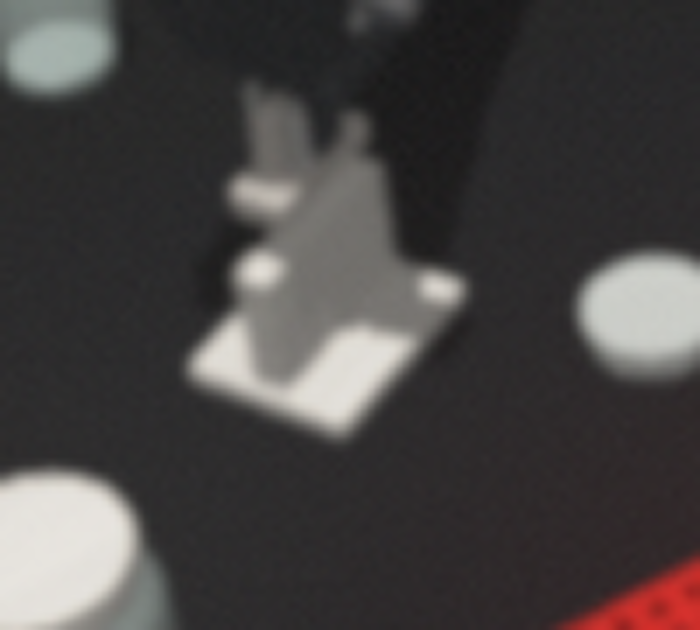

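apply_moves(increments=[[0, 0, 8, 0, 0, 0, 1], [0, 0, 7, 0, 0, 0, 1], [0, 0, 3, 0, 0, 0, 1], [0, 0, 2, 0, 0, 0, 1], [0, 0, 1, 0, 0, 0, 1], [0, 0, 0, 0, 0, 0, 1], [0, 0, 0, 0, 0, 0, 1], [0, 0, 0, 0, 0, 0, 1]])

```text
t: 9.55
eef_pos: [0.5304, -0.2736, 0.0833]
tool_rot: [0.001, 0.938, 0.346, 0.0]
contact_force: [0.4, -0.2, -2.3]
gripper_width: 0.111
```

apply_moves(increments=[[0, 0, 1, 0, 0, 0, 1], [0, 0, 0, 0, 0, 0, 1], [0, 0, 0, 0, 0, 0, 1], [0, 0, 0, 0, 0, 0, 1], [0, 0, 1, 0, 0, 0, 1], [0, 0, 0, 0, 0, 0, 1], [0, 0, 0, 0, 0, 0, 1], [0, 0, 0, 0, 0, 0, 1]])

```text
t: 10.55
eef_pos: [0.5308, -0.2739, 0.0831]
tool_rot: [0.0, 0.938, 0.346, 0.001]
contact_force: [-0.6, 0.1, 0.9]
gripper_width: 0.112
```

apply_moves(increments=[[0, 0, 0, 0, 0, 0, 0.7], [0, 0, 0, 0, 0, 0, 0.4], [0, 0, 0, 0, 0, 0, 0.2], [0, 0, 0, 0, 0, 0, 0.2], [0, 0, -15, 0, 0, 0, 0.2], [0, 0, -30, 0, 0, 0, 0.2], [0, 0, -40, 0, 0, 0, 0.2], [0, 0, -40, 0, 0, 0, 0.2]])

```text
t: 11.55
eef_pos: [0.5292, -0.2734, 0.2116]
tool_rot: [-0.001, 0.938, 0.346, -0.001]
contact_force: [1.2, -0.8, 0.8]
gripper_width: 0.398
```

Run:
```python
from h import *
import pickle
c=imaging.get_calibration("wrist")
im=imaging.read_camera("wrist"); pickle.dump((c,im),open("w8.pkl","wb"))
save(im,"pics/w8.png",(180,60,380,360),2)
rows([.46,.20,.25],down(np.radians(28)),12,-1)
```

```text
[[21, -34, -3, 0.0, -0.0, 1.0, -1], [21, -34, -3, 0.0, -0.0, 1.0, -1], [20, -35, -3, 0.0, -0.0, 1.0, -1], [19, -35, -3, 0.0, -0.0, 1.0, -1], [19, -35, -3, 0.0, -0.0, 1.0, -1], [18, -36, -3, 0.0, -0.0, 1.0, -1], [17, -36, -3, 0.0, -0.0, 1.0, -1], [17, -36, -3, 0.0, -0.0, 1.0, -1], [16, -37, -3, 0.0, -0.0, 1.0, -1], [15, -37, -3, 0.0, -0.0, 1.0, -1], [15, -37, -3, 0.0, -0.0, 1.0, -1], [14, -38, -3, 0.0, -0.0, 1.0, -1]]
```

View pics/w8.png

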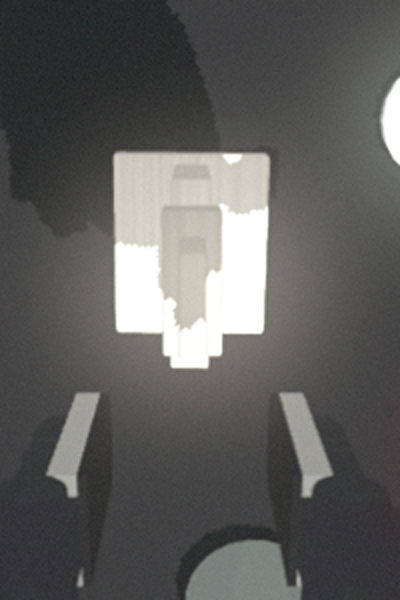

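Run:
```python
from h import *
import pickle
c,im=pickle.load(open("w8.pkl","rb"))
f=lambda u,v:(180+(u+.5)/2-.5,60+(v+.5)/2-.5)
for z,ps in [(.082,[(162,206),(221,206),(163,355),(221,355)]),(.01,[(114,152),(270,152),(265,332),(116,332)])]:
  Q=np.array([at(c,*f(*p),z) for p in ps]); print(Q.round(4).tolist(),Q.mean(0).round(4))
```

```text
[[0.5016, -0.2581, 0.082], [0.5187, -0.2435, 0.082], [0.5407, -0.3043, 0.082], [0.5586, -0.2891, 0.082]] [ 0.5299 -0.2738  0.082 ]
[[0.4727, -0.2634, 0.01], [0.5289, -0.2154, 0.01], [0.5875, -0.2837, 0.01], [0.53, -0.3328, 0.01]] [ 0.5298 -0.2738  0.01  ]
```

Run:
```python
from h import *
rows([.52,-.03,.25],down(np.radians(86)),7,0.2)
```

```text
[[21, -28, -5, 0.1, -0.0, -6.5, 0.2], [24, -25, -5, 0.1, -0.0, -6.5, 0.2], [27, -22, -5, 0.1, -0.0, -6.5, 0.2], [29, -19, -5, 0.1, -0.0, -6.5, 0.2], [31, -16, -5, 0.1, -0.0, -6.5, 0.2], [33, -12, -5, 0.1, -0.0, -6.5, 0.2], [34, -8, -5, 0.1, -0.0, -6.5, 0.2]]
```

apply_moves(increments=[[21, -28, -5, 0.1, 0, -6.5, 0.2], [24, -25, -5, 0.1, 0, -6.5, 0.2], [27, -22, -5, 0.1, 0, -6.5, 0.2], [29, -19, -5, 0.1, 0, -6.5, 0.2], [31, -16, -5, 0.1, 0, -6.5, 0.2], [33, -12, -5, 0.1, 0, -6.5, 0.2], [16, -4, -3, 0, 0, -6.5, 0.2], [0, 0, 0, 0, 0, 0, 0.2]])

```text
t: 12.6
eef_pos: [0.5184, -0.0461, 0.261]
tool_rot: [0.004, 0.725, 0.689, 0.004]
contact_force: [-1.2, -0.0, 0.3]
gripper_width: 0.401
```

Run:
```python
from h import *
import pickle
c=imaging.get_calibration("wrist")
im=imaging.read_camera("wrist"); pickle.dump((c,im),open("w9.pkl","wb"))
print(pose()[0])
save(im,"pics/w9.png")
```

```text
[ 0.51834513 -0.04708428  0.26089368]
```

View pics/w9.png

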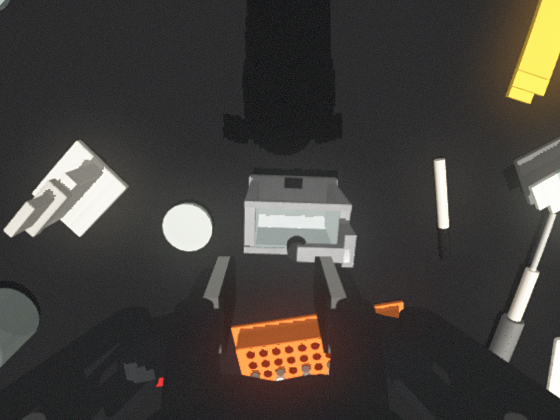

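Run:
```python
from h import *
import pickle
c,im=pickle.load(open("w9.pkl","rb"))
save(im,"pics/w9z.png",(230,160,370,275),5.6)
```

```text
(no output)
```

View pics/w9z.png

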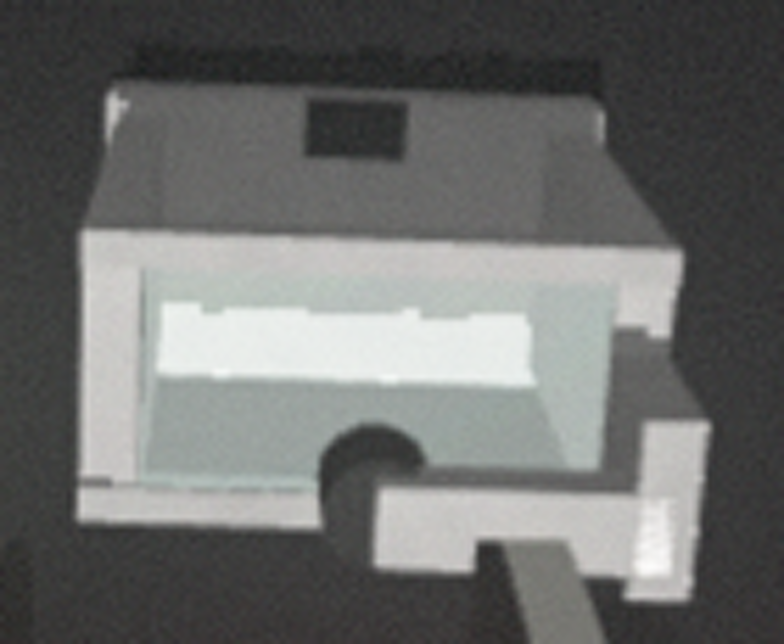

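Run:
```python
from h import *
import pickle
c,im=pickle.load(open("w9.pkl","rb"))
f=lambda u,v:(230+(u+.5)/5.6-.5,160+(v+.5)/5.6-.5)
for z,ps in [(.097,[(82,230),(682,248),(78,522)]),(.097,[(140,268),(615,284),(600,470),(138,482)]),(.012,[(112,85),(603,98)])]:
  Q=np.array([at(c,*f(*p),z) for p in ps]); print(Q.round(4).tolist())
  d=Q[0]-Q[1]; print(np.linalg.norm(d),np.degrees(np.arctan2(-d[0],d[1])))
```

```text
[[0.5282, -0.0735, 0.097], [0.5359, 0.0215, 0.097], [0.5782, -0.0779, 0.097]]
0.09534728608092008 175.3628390303837
[[0.5349, -0.0648, 0.097], [0.5413, 0.0108, 0.097], [0.5733, 0.0085, 0.097], [0.5715, -0.0675, 0.097]]
0.0758727608014739 175.12171258071888
[[0.522, -0.0739, 0.012], [0.5294, 0.0233, 0.012]]
0.09750932836021874 175.63775139961075
```

Run:
```python
from h import *
import pickle
c,im=pickle.load(open("w1.pkl","rb"))
a=np.radians(-61.5); X=np.array([np.cos(a),np.sin(a)]);Y=np.array([-X[1],X[0]])
for p in [(330,203),(345,215)]:
  for z in(.01,.02):
    d=at(c,*p,z)[:2]-[.5314,.2772]; print(p,z,d@X,d@Y)
rows([.5118,.3132,.14],down(np.radians(28.5)),9,-.4)
```

```text
(330, 203) 0.01 0.02076075923090119 0.05076630001253384
(330, 203) 0.02 0.018014019749185383 0.0492528608999018
(345, 215) 0.01 0.03475402375765653 0.06769782776584193
(345, 215) 0.02 0.03163534183874505 0.0657343468716106
[[40, -3, 13, 0.1, -0.0, 6.5, -0.4], [39, -7, 13, 0.1, -0.0, 6.5, -0.4], [38, -12, 13, 0.1, -0.0, 6.5, -0.4], [37, -16, 13, 0.1, -0.0, 6.5, -0.4], [35, -20, 13, 0.1, -0.0, 6.5, -0.4], [32, -24, 13, 0.1, -0.0, 6.5, -0.4], [29, -27, 13, 0.1, -0.0, 6.5, -0.4], [26, -30, 13, 0.1, -0.0, 6.5, -0.4], [22, -33, 13, 0.1, -0.0, 6.5, -0.4]]
```

apply_moves(increments=[[40, -3, 5, 0.1, 0, 6.5, -0.4], [39, -7, 5, 0.1, 0, 6.5, -0.4], [38, -12, 10, 0.1, 0, 6.5, -0.4], [37, -16, 13, 0.1, 0, 6.5, -0.4], [35, -20, 13, 0.1, 0, 6.5, -0.4], [32, -24, 13, 0.1, 0, 6.5, -0.4], [27, -27, 13, 0.1, 0, 6.5, -0.4], [15, -15, 10, 0.1, 0, 6, -0.4]])

```text
t: 13.65
eef_pos: [0.5285, 0.2454, 0.1788]
tool_rot: [0.0, 0.963, 0.27, 0.003]
contact_force: [0.2, -0.2, 0.4]
gripper_width: 0.701
```

Run:
```python
from h import *
rows([.5118,.3132,.14],down(np.radians(28.5)),3,-.4)
```

```text
[[7, -22, 13, 0.0, -0.1, 0.9, -0.4], [7, -22, 13, 0.0, -0.1, 0.9, -0.4], [6, -22, 13, 0.0, -0.1, 0.9, -0.4]]
```

apply_moves(increments=[[7, -22, 13, 0, -0.1, 0.9, -0.4], [7, -22, 13, 0, -0.1, 0.9, -0.4], [5, -18, 10, 0, -0.1, 0.9, -0.4], [0, 0, 0, 0, 0, 0, -0.4], [0, 0, 0, 0, 0, 0, -0.4], [0, 0, 0, 0, 0, 0, -0.4], [0, 0, 0, 0, 0, 0, -0.4], [0, 0, 0, 0, 0, 0, -0.4]])

```text
t: 14.65
eef_pos: [0.52, 0.3016, 0.1424]
tool_rot: [0.004, 0.972, 0.235, 0.002]
contact_force: [0.6, 0.1, 0.7]
gripper_width: 0.701
```

Run:
```python
from h import *
import pickle
rows([.5118,.3132,.09],down(np.radians(28.5)),2,-.4)
c=imaging.get_calibration("wrist")
im=imaging.read_camera("wrist"); pickle.dump((c,im),open("w10.pkl","wb"))
save(im,"pics/w10.png",(160,140,400,420),2.1)
```

```text
[[-1, -7, 26, 0.2, -0.1, -0.7, -0.4], [-1, -7, 26, 0.2, -0.1, -0.7, -0.4]]
```

View pics/w10.png

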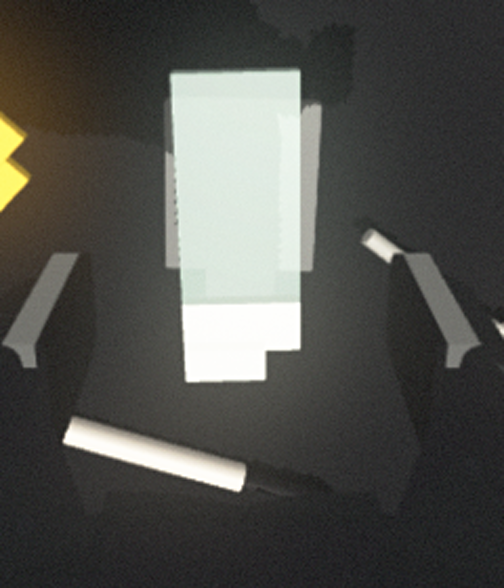

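Run:
```python
from h import *
import pickle
c,im=pickle.load(open("w10.pkl","rb"))
f=lambda u,v:(160+(u+.5)/2.1-.5,140+(v+.5)/2.1-.5)
Q=np.array([at(c,*f(*p),.056) for p in [(171,72),(300,69),(187,381),(300,349)]]);print(Q.round(4).tolist())
print("c",(Q[1]+Q[2])/2); 
for a,b in((0,2),(1,3)): d=Q[b]-Q[a];print(np.linalg.norm(d),np.degrees(np.arctan2(d[1],d[0])))
```

```text
[[0.4878, 0.3166, 0.056], [0.5227, 0.3355, 0.056], [0.5405, 0.2196, 0.056], [0.5697, 0.2492, 0.056]]
c [0.53158928 0.27756835 0.056     ]
0.11031868870703465 -61.483838282748806
0.09832249557907972 -61.437209587628544
```

apply_moves(increments=[[-1, -7, 13, 0.2, -0.1, -0.7, -0.4], [-1, -7, 15, 0.2, -0.1, -0.7, -0.4], [0, 0, 14, 0, 0, 0, -0.4], [0, 0, 10, 0, 0, 0, -0.4], [0, 0, 0, 0, 0, 0, -0.4], [0, 0, 0, 0, 0, 0, -0.4], [0, 0, 0, 0, 0, 0, -0.4], [0, 0, 0, 0, 0, 0, -0.4]])

```text
t: 15.7
eef_pos: [0.5109, 0.3137, 0.0861]
tool_rot: [0.001, 0.969, 0.248, -0.001]
contact_force: [-0.9, -0.3, -0.2]
gripper_width: 0.7
```

Run:
```python
from h import *
print(pose()[0]);rows([.512,.3136,.034],down(np.radians(28.5)),4,-.4)
```

```text
[0.510887   0.31374184 0.08606935]
[[0, 0, 13, 0.0, 0.0, 0.1, -0.4], [0, 0, 13, 0.0, 0.0, 0.1, -0.4], [0, 0, 13, 0.0, 0.0, 0.1, -0.4], [0, 0, 13, 0.0, 0.0, 0.1, -0.4]]
```

apply_moves(increments=[[1, 0, 13, 0, 0, 0.1, -0.4], [0, 0, 14, 0, 0, 0.1, -0.4], [0, 0, 14, 0, 0, 0, -0.4], [0, 0, 12, 0, 0, 0, -0.4], [0, 0, 0, 0, 0, 0, -0.4], [0, 0, 0, 0, 0, 0, -0.4], [0, 0, 0, 0, 0, 0, -0.4], [0, 0, 0, 0, 0, 0, -0.4]])

```text
t: 16.7
eef_pos: [0.5118, 0.3142, 0.0293]
tool_rot: [0.001, 0.969, 0.246, -0.001]
contact_force: [-0.3, -0.3, 0.4]
gripper_width: 0.701
```

apply_moves(increments=[[0, 0, 0, 0, 0, 0, -0.1], [0, 0, 0, 0, 0, 0, 0], [0, 0, 0, 0, 0, 0, 0.3], [0, 0, 0, 0, 0, 0, 1], [0, 0, 0, 0, 0, 0, 1], [0, 0, 0, 0, 0, 0, 1], [0, 0, 0, 0, 0, 0, 1], [0, 0, 0, 0, 0, 0, 1]], grip_force=50)

```text
t: 17.7
eef_pos: [0.5122, 0.3145, 0.0301]
tool_rot: [0.0, 0.969, 0.246, -0.0]
contact_force: [0.5, -0.3, 1.5]
gripper_width: 0.461
```

Run:
```python
from h import *
save(imaging.read_camera("wrist"),"pics/w11.png",(160,140,400,420),2.1)
```

```text
(no output)
```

View pics/w11.png

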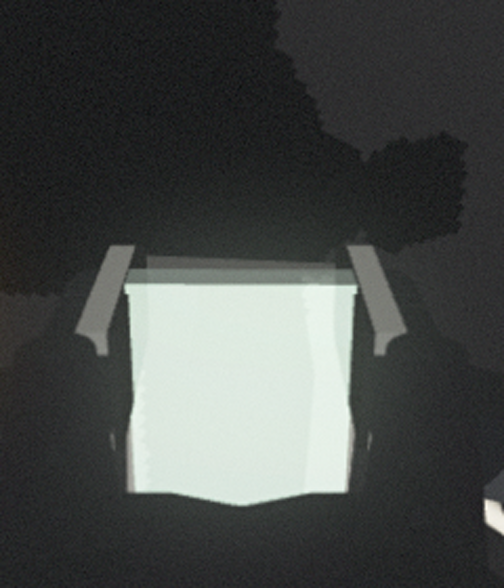

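apply_moves(increments=[[0, 0, -5, 0, 0, 0, 1], [0, 0, -15, 0, 0, 0, 1], [0, 0, -25, 0, 0, 0, 1], [0, 0, -35, 0, 0, 0, 1], [0, 0, -40, 0, 0, 0, 1], [0, 0, -30, 0, 0, 0, 1], [0, 0, -10, 0, 0, 0, 1], [0, 0, 0, 0, 0, 0, 1]])

```text
t: 18.75
eef_pos: [0.5121, 0.3142, 0.1995]
tool_rot: [-0.0, 0.969, 0.246, 0.001]
contact_force: [0.5, -0.1, -1.0]
gripper_width: 0.457
```

Run:
```python
from h import *
save(imaging.read_camera("wrist"),"pics/w12.png",(160,140,400,420),2.1)
rows([.43,-.018,.19],down(np.radians(85.4)),15,1)
```

```text
[[-15, 17, 1, 0.0, -0.0, -3.8, 1], [-16, 16, 1, 0.0, -0.0, -3.8, 1], [-17, 15, 1, 0.0, -0.0, -3.8, 1], [-18, 13, 1, 0.0, -0.0, -3.8, 1], [-19, 12, 1, 0.0, -0.0, -3.8, 1], [-20, 11, 1, 0.0, -0.0, -3.8, 1], [-21, 10, 1, 0.0, -0.0, -3.8, 1], [-21, 8, 1, 0.0, -0.0, -3.8, 1], [-22, 7, 1, 0.0, -0.0, -3.8, 1], [-22, 5, 1, 0.0, -0.0, -3.8, 1], [-22, 4, 1, 0.0, -0.0, -3.8, 1], [-23, 2, 1, 0.0, -0.0, -3.8, 1], [-23, 1, 1, 0.0, -0.0, -3.8, 1], [-23, -1, 1, 0.0, -0.0, -3.8, 1], [-23, -2, 1, 0.0, -0.0, -3.8, 1]]
```

View pics/w12.png

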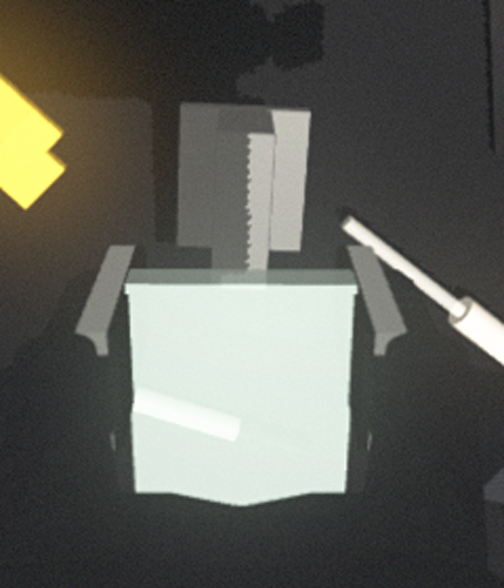

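apply_moves(increments=[[-8, 8, 0, 0, 0, -2, 1], [-16, 16, 1, 0, 0, -3.8, 1], [-17, 15, 1, 0, 0, -3.8, 1], [-18, 13, 1, 0, 0, -3.8, 1], [-19, 12, 1, 0, 0, -3.8, 1], [-20, 11, 0, 0, 0, -3.8, 1], [-21, 10, 0, 0, 0, -3.8, 1], [-21, 8, 0, 0, 0, -3.8, 1]])

```text
t: 19.8
eef_pos: [0.4595, 0.1433, 0.183]
tool_rot: [0.001, 0.874, 0.486, -0.011]
contact_force: [0.9, -0.4, -0.6]
gripper_width: 0.456
```

Run:
```python
from h import *
print(pose()[0]);rows([.43,-.018,.19],down(np.radians(85.4)),6,1)
```

```text
[0.45945023 0.14333673 0.18301186]
[[-25, 10, -1, -0.1, 0.2, -4.5, 1], [-26, 8, -1, -0.1, 0.2, -4.5, 1], [-27, 6, -1, -0.1, 0.2, -4.5, 1], [-27, 4, -1, -0.1, 0.2, -4.5, 1], [-27, 2, -1, -0.1, 0.2, -4.5, 1], [-27, -1, -1, -0.1, 0.2, -4.5, 1]]
```

apply_moves(increments=[[-20, 8, -1, -0.1, 0.2, -4.5, 1], [-22, 5, -1, -0.1, 0.2, -4.5, 1], [-22, 4, -1, -0.1, 0.2, -4.5, 1], [-22, 2, -1, -0.1, 0.2, -4.5, 1], [-22, 0, -1, -0.1, 0.2, -4.5, 1], [-15, -2, -1, -0.1, 0.2, -3, 1], [-5, 0, 0, 0, 0, -1, 1], [0, 0, 0, 0, 0, 0, 1]])

```text
t: 20.8
eef_pos: [0.4219, 0.0085, 0.1808]
tool_rot: [-0.007, 0.735, 0.678, -0.009]
contact_force: [0.1, 1.7, -0.9]
gripper_width: 0.453
```

Run:
```python
from h import *
print(pose()[0]);rows([.42,-.017,.19],down(np.radians(85.4)),4,1)
```

```text
[0.42189004 0.00849449 0.18082482]
[[-6, 0, -2, -0.3, 0.1, 0.0, 1], [-6, 0, -2, -0.3, 0.1, 0.0, 1], [-6, 0, -2, -0.3, 0.1, 0.0, 1], [-6, 0, -2, -0.3, 0.1, 0.0, 1]]
```

apply_moves(increments=[[-6, -4, -2, -0.3, 0.1, 0, 1], [-6, -4, -2, -0.3, 0.1, 0, 1], [-6, -4, -2, -0.3, 0.1, 0, 1], [-4, -4, -2, -0.3, 0.1, 0, 1], [0, -4, 0, 0, 0, 0, 1], [0, 0, 0, 0, 0, 0, 1], [0, 0, 0, 0, 0, 0, 1], [0, 0, 0, 0, 0, 0, 1]])

```text
t: 21.8
eef_pos: [0.399, -0.0116, 0.1895]
tool_rot: [-0.001, 0.734, 0.679, 0.002]
contact_force: [0.4, -0.9, -1.0]
gripper_width: 0.457
```

Run:
```python
from h import *
import pickle
print(pose()[0],bot.get_obs()["q"].round(3));rows([.41,-.016,.10],down(np.radians(85.4)),4,1)
c=imaging.get_calibration("wrist")
im=imaging.read_camera("wrist"); pickle.dump((c,im),open("w13.pkl","wb"))
save(im,"pics/w13.png")
```

```text
[ 0.39901039 -0.01158551  0.18947933] [-0.331  0.062  0.216  2.23  -0.022  0.849  1.392]
[[-1, 3, 22, 0.0, -0.1, 0.0, 1], [-1, 3, 22, 0.0, -0.1, 0.0, 1], [-1, 3, 22, 0.0, -0.1, 0.0, 1], [-1, 3, 22, 0.0, -0.1, 0.0, 1]]
```

View pics/w13.png

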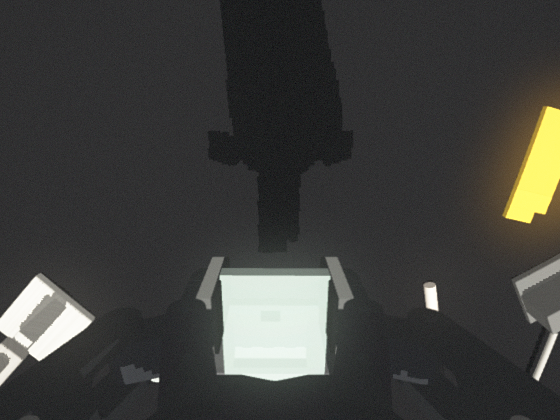

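apply_moves(increments=[[-1, 0, 15, 0, 0, 0, 1], [-1, 0, 22, 0, 0, 0, 1], [-1, 0, 22, 0, 0, 0, 1], [-1, 0, 20, 0, 0, 0, 1], [0, 0, 10, 0, 0, 0, 1], [0, 0, 5, 0, 0, 0, 1], [0, 0, 0, 0, 0, 0, 1], [0, 0, 0, 0, 0, 0, 1]])

```text
t: 22.85
eef_pos: [0.4019, -0.0144, 0.094]
tool_rot: [0.0, 0.734, 0.679, 0.003]
contact_force: [0.3, -1.3, -0.3]
gripper_width: 0.458
```

Run:
```python
from h import *
print(pose()[0],bot.get_obs()["q"].round(3));rows([.403,-.0156,.028],down(np.radians(85.4)),4,1)
```

```text
[ 0.40186092 -0.01444266  0.09400306] [-0.297  0.246  0.204  2.314 -0.096  0.583  1.476]
[[0, 0, 17, 0.1, -0.1, 0.0, 1], [0, 0, 17, 0.1, -0.1, 0.0, 1], [0, 0, 17, 0.1, -0.1, 0.0, 1], [0, 0, 17, 0.1, -0.1, 0.0, 1]]
```

apply_moves(increments=[[0, 2, 12, 0.1, -0.1, 0, 1], [0, 3, 15, 0.1, -0.1, 0, 1], [0, 3, 15, 0, 0, 0, 1], [0, 2, 14, 0, 0, 0, 1], [0, 0, 8, 0, 0, 0, 1], [0, 0, 2, 0, 0, 0, 1], [0, 0, 0, 0, 0, 0, 1], [0, 0, 0, 0, 0, 0, 1]])

```text
t: 23.85
eef_pos: [0.4136, -0.0149, 0.0234]
tool_rot: [0.0, 0.734, 0.68, 0.001]
contact_force: [1.2, -0.5, -1.0]
gripper_width: 0.457
```

Run:
```python
from h import *
import pickle
print(pose()[0],bot.get_obs()["q"].round(3));rows([.4751,-.0214,.027],down(np.radians(85.4)),6,1)
c=imaging.get_calibration("wrist")
im=imaging.read_camera("wrist"); save(im,"pics/w14.png")
for n,cr,s in(("scene",(210,160,330,260),6),("top",(240,160,340,260),6)): save(imaging.read_camera(n),f"pics/{n}14.png",cr,s)
```

```text
[ 0.41362734 -0.01488944  0.0234138 ] [-0.246  0.42   0.155  2.321 -0.16   0.408  1.537]
[[0, 10, -1, 0.0, -0.0, 0.0, 1], [0, 10, -1, 0.0, -0.0, 0.0, 1], [0, 10, -1, 0.0, -0.0, 0.0, 1], [0, 10, -1, 0.0, -0.0, 0.0, 1], [0, 10, -1, 0.0, -0.0, 0.0, 1], [0, 10, -1, 0.0, -0.0, 0.0, 1]]
```

View pics/w14.png

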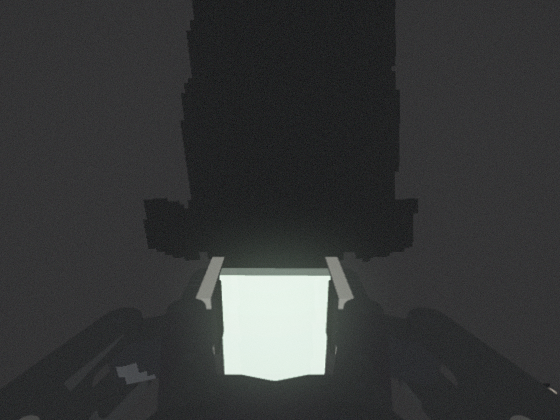

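View pics/scene14.png

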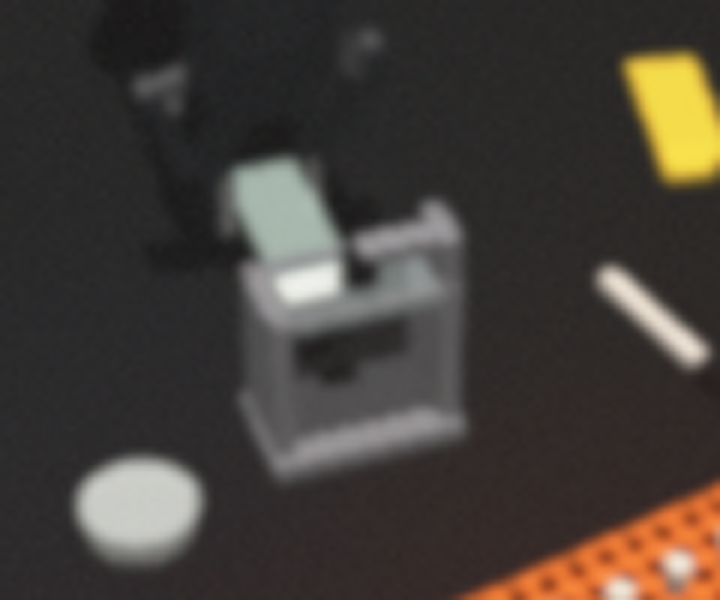

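View pics/top14.png

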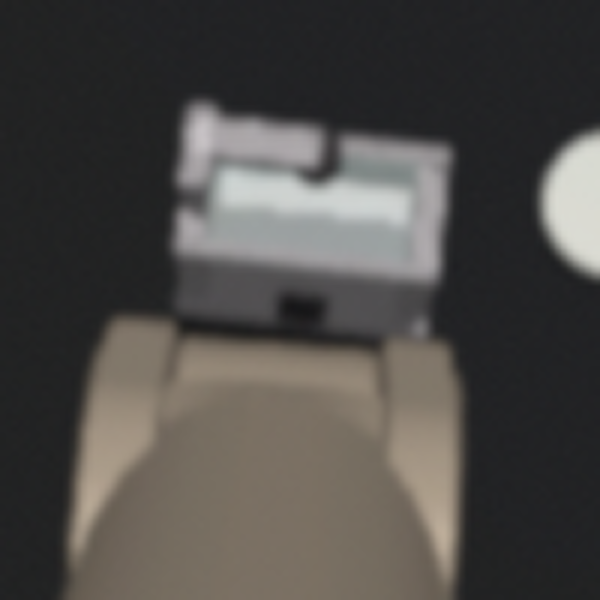

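apply_moves(increments=[[0, 5, -2, 0, 0, 0, 1], [0, 8, -2, 0, 0, 0, 1], [0, 8, 0, 0, 0, 0, 1], [0, 6, 0, 0, 0, 0, 1], [0, 3, 0, 0, 0, 0, 1], [0, 0, 0, 0, 0, 0, 1], [0, 0, 0, 0, 0, 0, 1], [0, 0, 0, 0, 0, 0, 1]])

```text
t: 25.0
eef_pos: [0.4463, -0.0172, 0.0282]
tool_rot: [0.001, 0.734, 0.68, 0.001]
contact_force: [0.0, 0.4, 0.1]
gripper_width: 0.456
```

Run:
```python
from h import *
print(pose()[0]);rows([.4751,-.0214,.027],down(np.radians(85.4)),1,1)
for n,cr,s in(("scene",(210,160,330,260),6),("top",(240,160,340,260),6)): save(imaging.read_camera(n),f"pics/{n}15.png",cr,s)
```

```text
[ 0.44625009 -0.01724801  0.02823052]
[[-2, 29, 1, 0.2, -0.1, 0.2, 1]]
```

View pics/scene15.png

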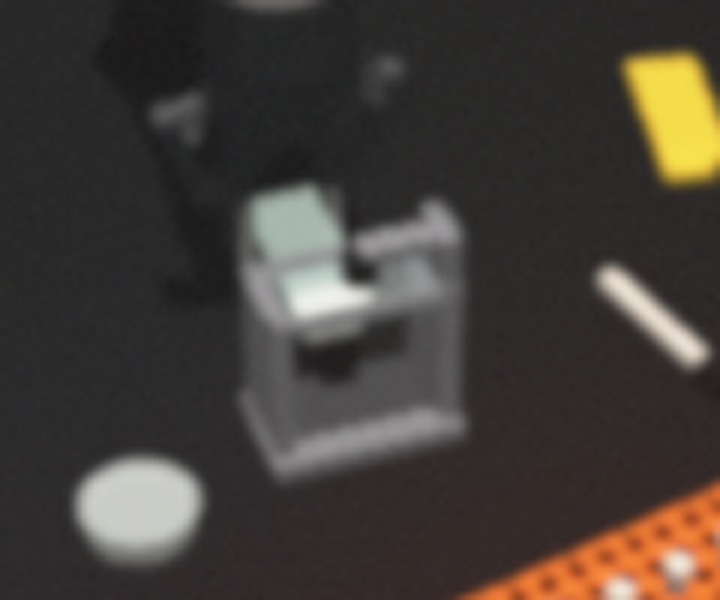

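apply_moves(increments=[[-1, 5, 0, 0, 0, 0, 1], [0, 7, 0, 0, 0, 0, 1], [0, 7, 0, 0, 0, 0, 1], [0, 5, 0, 0, 0, 0, 1], [0, 2, 0, 0, 0, 0, 1], [0, 0, 0, 0, 0, 0, 1], [0, 0, 0, 0, 0, 0, 1], [0, 0, 0, 0, 0, 0, 1]])

```text
t: 26.1
eef_pos: [0.474, -0.0204, 0.0283]
tool_rot: [0.001, 0.734, 0.68, 0.002]
contact_force: [1.0, -0.4, -0.3]
gripper_width: 0.452
```

Run:
```python
from h import *
import pickle
print(pose()[0]);rows([.4751,-.0214,.027],down(np.radians(85.4)),1,1)
D={}
for n,cr,s in(("scene",(210,160,330,260),6),("top",(240,160,340,260),6)):
    D[n]=(imaging.get_calibration(n),imaging.read_camera(n)); save(D[n][1],f"pics/{n}16.png",cr,s)
pickle.dump(D,open("d16.pkl","wb"))
e,r=pose()
def tw(p): return e+r.apply(p)
# predicted plate corners (tool frame: plate x=tool y, y=tool x, underside 20mm up)
top=[tw(np.array([y,.0417+x,-(.020+.006)])) for x,y in[(.055,-.02),(.055,.008),(.043,.008),(.043,.02),(.025,.02),(.025,-.02)]]
print(np.array(top).round(4).tolist())
print((proj(D["scene"][0],top)-[210,160])*6)
a=np.radians(-4.6);W=np.array([.5565,-.028,.051]);X=np.array([np.cos(a),np.sin(a),0]);Y=np.array([-X[1],X[0],0])
l=tw(np.array([0,.0817,-.026]))-W; print("label in window",l@X,l@Y,l[2])
im=D["scene"][1].copy()
```

```text
[ 0.47403376 -0.0204429   0.02828495]
[[-1, 1, 1, 0.2, -0.1, 0.2, 1]]
[[0.5689, -0.0478, 0.0546], [0.571, -0.0199, 0.0546], [0.559, -0.019, 0.0546], [0.56, -0.007, 0.0546], [0.542, -0.0056, 0.0545], [0.539, -0.0455, 0.0545]]
[[320.3383106  356.63451927]
 [374.36972973 343.61319125]
 [366.06208902 328.49559865]
 [388.89554553 323.0351917 ]
 [376.44434384 300.8377598 ]
 [300.54340986 318.78186337]]
label in window -0.0011579464712390699 0.0011824882401450223 0.0035579383341564977
```

View pics/scene16.png

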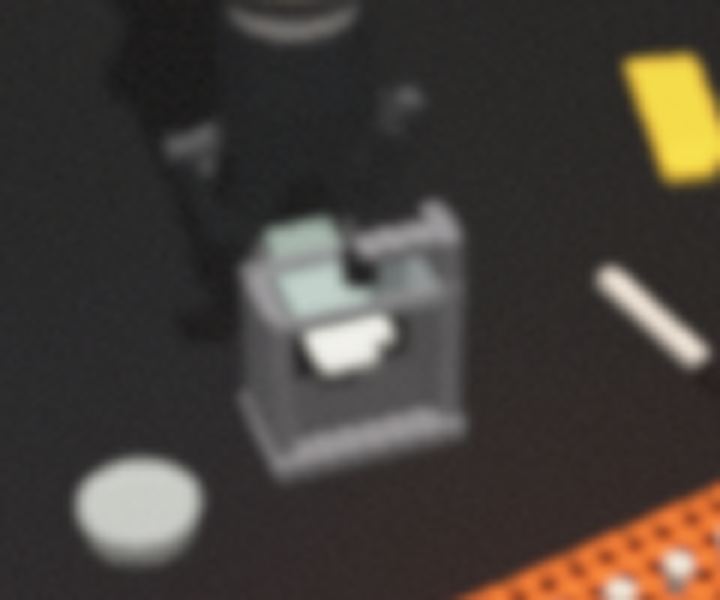

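Run:
```python
from h import *
import pickle
c,im=pickle.load(open("d16.pkl","rb"))["scene"]
a=np.radians(-4.6)
for z,b in((0,(-.03,.03,-.05,.05)),(.012,(-.03,.03,-.05,.05)),(.097,(-.025,.025,-.048,.048))):
    print(z,((proj(c,wbox(.5565,-.028,a,*b,z))-[210,160])*6).round(0).tolist())
save(im,"pics/s16full.png",(120,150,400,330),2.8)
print(bot.get_obs()["joint_vel"].round(3))
```

```text
0 [[236.0, 396.0], [272.0, 474.0], [461.0, 427.0], [420.0, 352.0]]
0.012 [[235.0, 379.0], [272.0, 456.0], [462.0, 409.0], [420.0, 335.0]]
0.097 [[236.0, 254.0], [268.0, 318.0], [458.0, 274.0], [422.0, 213.0]]
[-0.    -0.002 -0.001 -0.002 -0.001 -0.001  0.001]
```

View pics/s16full.png

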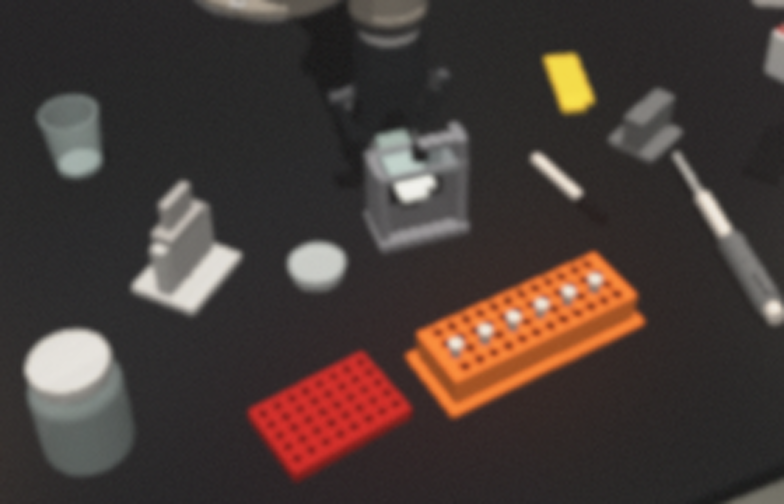

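Run:
```python
from station import bot
bot.hand_in(); o=bot.get_obs(); print(o["t"],o["eef_pos"],o["gripper_width"])
```

```text
the job is handed in; nothing more can be done
the job is handed in; nothing more can be done
```

I put the weight on the rest's ledge and let go. The plate is held with its frosted end inside the reader's opening, and I handed the job in at about t = 26 s. The hand-in gives no verdict.

**Last checks:**
- **Weight:** after I let go, the wrist camera put its centre within about 1 mm of the rest's centre and lengthwise along the ledge. The final scene picture still shows it there.
- **Plate:** from the arm pose and the grasp offset, the label is about 1 mm off along, 1 mm off across and 4 mm above the middle of the opening. It is level and straight to within about a degree. The gripper opening reads 0.45, about 38 mm, which fits the 40 mm plate, and the arm had stopped moving.
- **Contact:** the plate appeared clear of the reader in the scene picture, and the wrist force stayed around 1 N.
- **Other things:** none of them looked moved, judged by eye in the final pictures only.

**What disagreed:**
- **Weight's direction:** the task said the weight's long side lay across the plate, but the images showed it lying along the plate. I gripped it as seen.
- **Cameras:** the top camera differed from the wrist camera by 3–5 mm, and the scene camera by about 2 mm. I used the wrist measurements; these differences are well inside the tolerances.

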